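# Clear a place on the warming plate and slide the steel pan onto it

## Task

Make the square-framed place on the warming plate ready and move the open steel pan there: first sweep the three loose tube caps off the plate onto the bench with the scraper, touching them with nothing else, and put the scraper back on the bench. Slide the pan along the plate onto the framed place by pushing or dragging it gently, never lifting or gripping it, without disturbing the flask, the jar or the tip box.

Things in the scene. Friction and masses are not known exactly. Their poses are not given: they have to be found in the camera images.
- plate: White flat warming plate fixed to the bench, 260 (x) x 410 (y) x 30 mm high; origin at the centre of its underside, top 30 mm above it, z up. Six printed ring places (100 mm across) on its top at x = +-62.5 mm and y = -135, 0, +135 mm in its frame: four corner places and two middle ones (y = 0). It stands turned by up to 9 degrees.
- mark: The place to use: flat print on the plate's top, always on one of the four corner places: a 114 mm square frame around the ring, with a second, smaller ring inside; the only place with a frame. Origin at its centre, on the plate's top. The caps lie on it at the start.
- pan: Open, empty, low round stainless steel pan without handle: 90 mm outer diameter, 48 mm high, 3 mm wall, 6 mm bottom; 0.28 to 0.56 kg. Origin at the centre of its underside, z up. Starts on another corner place. Its inside (84 mm across) takes fingers from above.
- flask: Conical amber glass flask, 64 mm across the foot, 28 mm neck, 75 mm high, on one of the two middle places (the other is free). Bystander. Origin at the centre of its underside.
- jar: Closed jar with lid, 66 mm diameter, 72 mm high, on one of the corner places. Bystander. Origin at the centre of its underside.
- cap1: Loose orange screw cap of a tube: disc 36 mm diameter, 15 mm high, 12 g, lying on the framed place. Origin at the centre of its underside.
- cap2: Second such cap.
- cap3: Third such cap.
- scraper: Scraper block standing on the bench beside the plate, left or right: grey foot 120 (its x) x 24 (its y) x 20 mm high and on it an upright aluminium grip plate 70 (x) x 22 (y) mm, from 20 to 85 mm height, to be pinched across its y. 0.2 kg. Origin at the centre of the foot's underside, z up.
- tipbox: Pipette tip box, blue with a white lid, 120 (x) x 84 (y) x 70 mm high, on the bench on the side of the plate where the scraper is not. Bystander. Origin at the centre of its underside.

How it is judged:
By the outcome, as a careful person would: the job done as asked, in the order asked, and still so for the second after the job is handed in, with the robot touching nothing.
It also fails if it takes over 72 s, if anything falls off the work surface, if the arm or the gripper's body presses on something with over 40 N, if the wrist force passes 120 N, or if a joint passes its speed limit or range.

## Robot

A 6-joint arm with a two-finger parallel gripper is mounted at the origin on the work surface. World frame = base frame: x ahead of the robot, y to its left, z up, the work surface at z = 0. Lengths are in mm, angles in rad, forces in N, time in s.
With the tool pointing down it reaches from about 325 to 775 mm from the base axis. Payload 5.5 kg.
Tool frame: the origin (TCP) lies on the front face of the gripper's body, between the roots of the fingers; the fingertips stand 73 mm ahead of it and the grasp point (between the pads) lies 54 mm ahead of it; z points along the fingers, y is the line along which they close (so a half turn about z gives the same grasp; the last joint's range is limited). The gripper opens to 85 mm and grips with 20 to 120 N. Pads are 22 mm wide; open, the fingers measure 114 mm over their backs; the gripper's body (76 mm by 85 mm) begins 54 mm behind the grasp point. The pads swing forward as they close: fully open they stand 13 mm farther back than shut.
Start: joints at [-1.189, 0.091, 1.231, -0, 1.82, -0.057], TCP at [254.914, -543.172, 303.875] pointing down, gripper open.
Joint ranges: [-2.87, 2.87], [-0.86, 2.18], [0.17, 2.46], [-1.51, 4.65], [0.06, 2.69], [-2.65, 2.65]. Speed limits (rad/s): [2.57, 2.57, 3.01, 3.14, 3.14, 3.14].

## Interface

Orientations are given as a 3x3 rotation matrix whose columns are the frame's x, y, z axes.
In Python, from bench import bot, eoat, solve_ik, imaging, order gives the robot as it stands. Calls block until the motion is done:
- bot.reach(position, orientation): joint-space move of the TCP to a pose.
- bot.move_l(position, attitude=None, feed=150, force_limit=None): straight line of the TCP; attitude=None keeps the orientation; feed is the mean speed in mm/s. With force_limit (N) it stops when the force on the tool has changed by that much, and returns True; else False.
- bot.move_joints(angles): joint-space move.
- eoat.let_go() and eoat.close_gripper(strength=None): open the fingers fully, or close them until they stop; strength is the grip in N (None keeps the last).
- bot.dwell(seconds).
- solve_ik(position, orientation): joint angles nearest the present ones, or None.
- imaging.camera(name): name is "scene" or "top"; returns (picture, depth): 420x560x3 uint8, red, green, blue; 420x560 float32, mm along the optical axis (not along the pixel's ray), 0 where there is no reading.
- imaging.camera_params(name): a dict with "mtx" (3x3 intrinsics, pixels), "k1" (the pictures are not rectified: a ray, as slopes to the right and down, at radius r is drawn at 1 + k1 r^2 times it, then the intrinsics apply), "extrinsics" (4x4, takes a point from world to camera coordinates). Camera axes: x right, y down, z forward; pixel columns grow to the right and rows downward; lengths in mm; the calibration is good to about 2 mm. A picture is of the moment at which its call begins. camera_params takes no time and is no camera call.
A pose or a line that the arm cannot do raises bot.Unreachable and nothing moves.
- order.sign_off(): hands the job in; it is judged then, once.
Readings, each from a call of its own:
- bot.get_clock(): time.
- bot.get_joints(): joint angles.
- bot.get_joint_velocities(): joint speeds.
- bot.get_joint_efforts(): joint torques, N m.
- bot.get_eef_pos(): TCP position.
- bot.get_tcp_rot(): TCP orientation.
- bot.get_force(): force on the tool from outside, world axes, zero at the start.
- bot.get_torque(): the same for the moment, N m.
- bot.get_finger_gap(): finger opening in mm.
- bot.get_grip_force(): force on a finger pad.
Only numpy, scipy, OpenCV 4.12 (cv2) and the standard library are available. Lean on these libraries where they do the work, as an engineer would, in place of code of your own. Each camera call takes 0.05 s, during which the arm holds its last target. There are 200 camera calls.

## Working session

There is one attempt and no reset: what is moved stays moved. The work goes in short steps, each a Python script; the robot and the scene stay as the last script left them, time stands still between calls to the robot, and variables do not carry over. Pictures are saved under pics/ and viewed, at most 11 in all, crops included, and the job is handed in when it is done.

```bash
ls; mkdir -p pics; python3 - <<'E'
from bench import bot,imaging
import cv2,numpy as np
for n in("scene","top"):
    p,d=imaging.camera(n); cv2.imwrite(f"pics/{n}0.png",p[:,:,::-1]); np.savez(f"{n}0.npz",p=p,d=d)
    c=imaging.camera_params(n); print(n,c)
print(bot.get_clock())
E
```

```text
pics
scene {'mtx': array([[532.27434315,   0.        , 280.45975705],
       [  0.        , 532.27434315, 206.51779507],
       [  0.        ,   0.        ,   1.        ]]), 'k1': -0.13489178813469946, 'extrinsics': array([[ 7.60593639e-01,  6.49218077e-01,  3.63385812e-03,
        -4.30539907e+02],
       [ 4.60136011e-01, -5.35108380e-01, -7.08472916e-01,
        -2.33857347e+02],
       [-4.58008916e-01,  5.40532063e-01, -7.05728646e-01,
         1.46882040e+03],
       [ 0.00000000e+00,  0.00000000e+00,  0.00000000e+00,
         1.00000000e+00]])}
top {'mtx': array([[432.04679295,   0.        , 276.27043088],
       [  0.        , 432.04679295, 209.83218416],
       [  0.        ,   0.        ,   1.        ]]), 'k1': -0.12337370122449669, 'extrinsics': array([[ 9.63989520e-03, -9.99934702e-01,  6.13705807e-03,
        -3.03550098e+01],
       [-9.98968769e-01, -9.90253134e-03, -4.43095846e-02,
         5.62416658e+02],
       [ 4.43674637e-02, -5.70358959e-03, -9.98998998e-01,
         1.08838461e+03],
       [ 0.00000000e+00,  0.00000000e+00,  0.00000000e+00,
         1.00000000e+00]])}
0.1
```

View pics/top0.png

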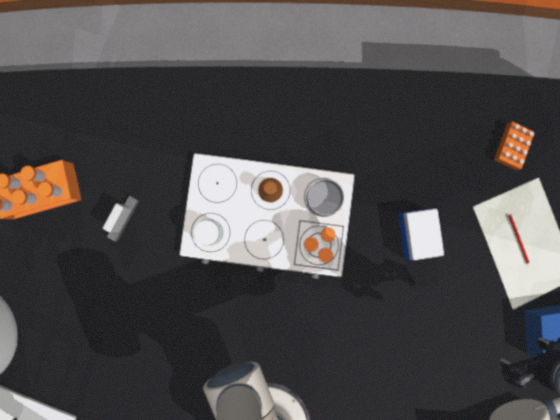

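View pics/scene0.png

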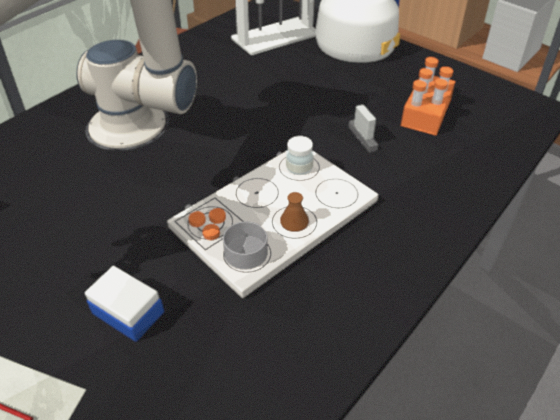

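The top view shows the plate's corners near (195,154), (354,174), (341,276) and (181,257). The framed place is near (318,245) with three caps on it. The pan is at (324,196), the flask at (270,188), the jar at (208,232), the scraper at (120,218) and the tip box at (423,234).

```bash
cat > h.py <<'E'
import cv2,numpy as np
from bench import bot,eoat,solve_ik,imaging,order
def ray(n,uv,z):
    c=imaging.camera_params(n);K=c["mtx"];E=c["extrinsics"];R,t=E[:3,:3],E[:3,3]
    q=cv2.undistortPoints(np.float64(uv).reshape(-1,1,2),K,np.array([c["k1"],0,0,0.]),None,None).reshape(-1,2)
    d=np.c_[q,np.ones(len(q))]@R; o=-R.T@t
    return o[:2]+d[:,:2]*((z-o[2])/d[:,2])[:,None]
def cloud(n,d):
    v,u=np.nonzero(d>0);c=imaging.camera_params(n);K=c["mtx"];E=c["extrinsics"]
    q=cv2.undistortPoints(np.float64(np.c_[u,v]).reshape(-1,1,2),K,np.array([c["k1"],0,0,0.])).reshape(-1,2)
    P=np.zeros(d.shape+(3,)); P[v,u]=(np.c_[q,np.ones(len(q))]*d[v,u][:,None]-E[:3,3])@E[:3,:3]; return P
def blobs(m,amin):
    return [c for c in cv2.findContours(m.astype(np.uint8),0,cv2.CHAIN_APPROX_NONE)[0] if cv2.contourArea(c)>amin]
def cen(c): m=cv2.moments(c); return m["m10"]/m["m00"],m["m01"]/m["m00"]
def caps(p):
    h=cv2.cvtColor(p,cv2.COLOR_RGB2HSV); return (h[...,0]<14)&(h[...,1]>190)&(h[...,2]>150)
E
python3 - <<'E'
from h import *
f=np.load("top0.npz");p,d=f["p"],f["d"];P=cloud("top",d)
Z=P[...,2]; box=np.zeros(Z.shape,bool)
def win(a,b,c,e): m=np.zeros(Z.shape,bool); m[b:e,a:c]=1; return m
def rect(m,z):
    c=max(blobs(m,20),key=cv2.contourArea); w=ray("top",c.reshape(-1,2),z)
    r=cv2.minAreaRect(np.float32(w)); return np.round(cv2.boxPoints(r)).tolist(),np.round(r[0],1),np.round(r[1],1),round(r[2],1)
# plate
m=win(165,140,370,290)&(Z>15)&(d>0); c=max(blobs(m,500),key=cv2.contourArea)
mm=win(165,140,370,290)&(p.min(2)>140); print("plate colour",rect(cv2.morphologyEx(mm.astype(np.uint8),cv2.MORPH_CLOSE,np.ones((25,25))),30))
print("plate depth",rect(m,30), "z med",np.median(Z[m]))
print("scraper top",rect(win(90,185,150,250)&(Z>60),85)); print("scraper all",rect(win(90,185,150,250)&(Z>8),20))
print("box",rect(win(395,200,450,270)&(Z>50),70))
for nm,w,lo,z in(("pan",(300,170,350,222),60,78),("jar",(185,205,235,255),90,102),("flask",(250,170,290,210),90,105)):
    m=win(*w)&(Z>lo); c=max(blobs(m,5),key=cv2.contourArea); q,r=cv2.minEnclosingCircle(np.float32(ray("top",c.reshape(-1,2),z))); print(nm,np.round(q,1),round(r,1),P[m][:,2].max())
m=caps(p)&win(290,210,350,275)
for c in blobs(m,15): print("cap",cen(c),cv2.contourArea(c),ray("top",[cen(c)],44).round(1))
f=np.load("scene0.npz");m=caps(f["p"])&False; m[200:245,180:235]=caps(f["p"])[200:245,180:235]
for c in blobs(m,15): print("cap scene",cen(c),cv2.contourArea(c),ray("scene",[cen(c)],42).round(1))
b=cv2.resize(p[150:285,90:360],None,fx=2.9,fy=2.9,interpolation=cv2.INTER_CUBIC); cv2.imwrite("pics/crop.png",b[:,:,::-1])
E
```

```text
plate colour ([[394.0, -189.0], [654.0, -221.0], [704.0, 186.0], [445.0, 218.0]], array([549.4,  -1.3]), array([410.3, 261.7]), 83.0)
plate depth ([[385.0, -188.0], [655.0, -221.0], [705.0, 187.0], [435.0, 220.0]], array([545. ,  -0.7]), array([411., 272.]), 83.1) z med 30.755895593647878
scraper top ([[497.0, 371.0], [562.0, 337.0], [576.0, 364.0], [511.0, 398.0]], array([536.5, 367.4]), array([30.1, 73. ]), 62.6)
scraper all ([[476.0, 387.0], [584.0, 328.0], [608.0, 371.0], [500.0, 430.0]], array([542., 379.]), array([ 49.7, 122.9]), 61.4)
box ([[439.0, -353.0], [453.0, -438.0], [569.0, -420.0], [556.0, -335.0]], array([ 504.3, -386.6]), array([117.7,  85.8]), 9.0)
pan [ 592.9 -143.3] 45.7 84.03783017189284
jar [505.2 139.6] 29.6 106.9488054648313
flask [613.   -9.1] 16.8 110.3159779744551
```

View pics/crop.png

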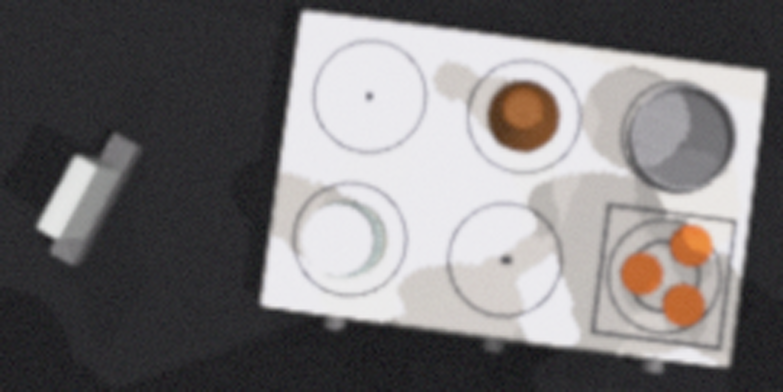

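The crop shows the scraper's bright grip top centred near crop (69,197), i.e. (114,218) in the full picture. The caps are near (311,244), (325,255) and (328,234), all inside the frame. The middle near place is free. I'll sweep toward plate −y, which starts over that free place.

```bash
cat >> h.py <<'E'
C=np.array([549.4,-1.3]);a=-0.1245
PX=np.array([np.cos(a),np.sin(a)]);PY=np.array([-np.sin(a),np.cos(a)])
def W(x,y): return C+x*PX+y*PY
def L(w): w=np.atleast_2d(w)-C; return np.c_[w@PX,w@PY].round(1)
def rot(yv,s=1): # tool down, closing axis along yv
    y=s*np.r_[yv,0]/np.hypot(*yv); z=np.array([0,0,-1.]); return np.c_[np.cross(y,z),y,z]
def caps(p):
    h=cv2.cvtColor(p,cv2.COLOR_RGB2HSV); return (h[...,0]<15)&(h[...,1]>150)&(h[...,2]>110)
E
python3 - <<'E'
from h import *
p=np.load("top0.npz")["p"]
s=p[210:275,295:350]; m=np.zeros(p.shape[:2],bool); m[215:270,296:348]=caps(p)[215:270,296:348]
for c in blobs(m,15): print("cap",np.round(cen(c)),cv2.contourArea(c),L(ray("top",[cen(c)],44)))
m=np.zeros(p.shape[:2],bool); m[190:245,95:145]=p[190:245,95:145].min(2)>150
c=max(blobs(m,10),key=cv2.contourArea); r=cv2.minAreaRect(np.float32(ray("top",c.reshape(-1,2),85))); print(r, ray("top",[cen(c)],85))
for ang in(-28.,):
  t=np.radians(ang)
  for sg in(1,-1):
    S=ray("top",[cen(c)],85)[0]
    print(sg,solve_ik(np.r_[S,112],rot([-np.sin(t),np.cos(t)],sg)),solve_ik(np.r_[W(-62.5,-215),145],rot(PY,sg)))
E
```

```text
cap [325. 255.] 116.5 [[ -79.5 -156.5]]
cap [311. 244.] 112.0 [[ -57.8 -117.5]]
cap [328. 234.] 113.5 [[ -28.3 -156.4]]
((536.0985717773438, 369.69476318359375), (24.117910385131836, 68.82656860351562), 62.34461975097656) [[536.53167278 369.66104854]]
1 [ 5.51086396e-01  2.72709054e-01  1.36845925e+00 -4.44089210e-16
  1.50042435e+00 -5.31017740e-01] [-4.89448049e-01 -1.38895855e-01  1.73879692e+00 -4.44089210e-16
  1.54169159e+00 -1.93574438e+00]
-1 [ 5.51086396e-01  2.72709054e-01  1.36845925e+00 -4.44089210e-16
  1.50042435e+00  2.61057491e+00] [-4.89448049e-01 -1.38895855e-01  1.73879692e+00 -4.44089210e-16
  1.54169159e+00  1.20584828e+00]
```

```bash
python3 - <<'E'
from h import *
t=np.radians(-27.7);S=np.array([536.5,369.7]);R=rot([-np.sin(t),np.cos(t)]);RP=rot(PY)
eoat.let_go()
bot.reach(np.r_[S,220],R); bot.move_l(np.r_[S,114],feed=120,force_limit=10)
eoat.close_gripper(40); print("gap",bot.get_finger_gap(),bot.get_eef_pos())
z0=bot.get_eef_pos()[2]
bot.move_l(np.r_[S,z0+135],feed=150)
bot.reach(np.r_[W(-56,-55),z0+135],RP)
p,d=imaging.camera("scene"); cv2.imwrite("pics/held.png",p[:,:,::-1])
print(z0,bot.get_clock(),bot.get_force())
E
```

```text
gap 21.647779694051682 [536.50454944 369.6951339  113.96424366]
113.96424365604463 7.9583 [ 0.88881371  0.24599134 -1.15216807]
```

View pics/held.png

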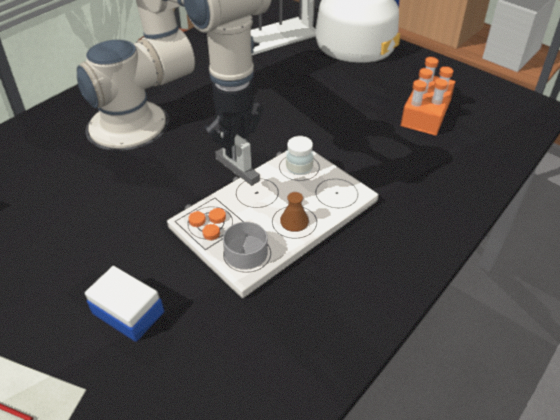

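The scraper is held level at about (237,163), its foot in line with the plate's short side. The caps near (208,224) are untouched. Next I sweep.

```bash
python3 - <<'E'
from h import *
z0=113.96; g=bot.move_l
print(g(np.r_[W(-56,-55),z0+45],feed=120))
print(g(np.r_[W(-56,-55),z0+32],feed=40,force_limit=8), bot.get_eef_pos())
g(np.r_[W(-56,-175),z0+32],feed=70)
g(np.r_[W(-56,-228),z0+32],feed=90)
print(bot.get_force(),bot.get_clock())
g(np.r_[W(-56,-228),z0+120],feed=150)
g(np.r_[W(-56,-60),z0+135],feed=200)
p,d=imaging.camera("top"); cv2.imwrite("pics/swept.png",cv2.resize(p[140:300,160:460],None,fx=2.5,fy=2.5)[:,:,::-1])
m=caps(p); m[:, :280]=0; m[:,460:]=0; m[:140]=0; m[300:]=0
for c in blobs(m,15): print("cap",np.round(cen(c)),cv2.contourArea(c),L(ray("top",[cen(c)],12)))
E
```

```text
False
False [486.84907876 -48.90618375 145.64046525]
[-0.20313453 -0.44186881 -1.42809855] 11.9417
cap [359. 244.] 92.5 [[ -42.4 -243.1]]
```

View pics/swept.png

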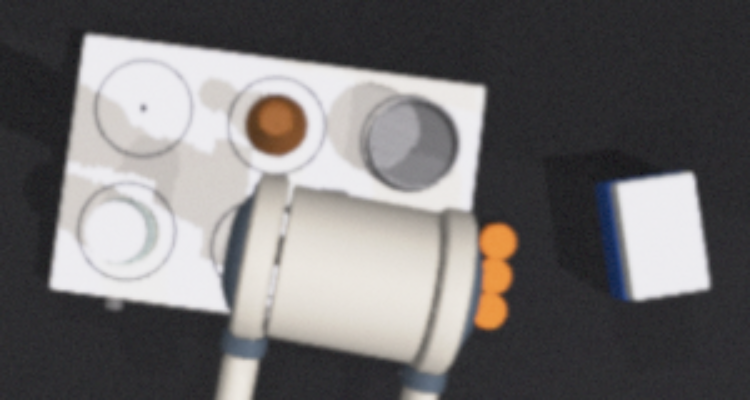

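All three caps lie off the plate in a row near crop (495,275), and the pan, flask, jar and tip box have not moved. I'll put the scraper back where it stood, then look at the pan.

```bash
python3 - <<'E'
from h import *
t=np.radians(-27.7);S=np.array([536.5,369.7]);R=rot([-np.sin(t),np.cos(t)]);z0=113.96
bot.reach(np.r_[S,z0+120],R)
bot.move_l(np.r_[S,z0+8],feed=150); print(bot.move_l(np.r_[S,z0],feed=25,force_limit=6),bot.get_eef_pos())
eoat.let_go(); bot.dwell(.2); bot.move_l(np.r_[S,z0+120],feed=150)
eoat.close_gripper(20)
p,d=imaging.camera("top"); cv2.imwrite("pics/put.png",cv2.resize(p[140:300,80:460],None,fx=2.1,fy=2.1)[:,:,::-1])
Z=cloud("top",d)[...,2]; m=np.zeros(Z.shape,bool); m[165:225,298:352]=Z[165:225,298:352]>60
c=max(blobs(m,5),key=cv2.contourArea);q,r=cv2.minEnclosingCircle(np.float32(ray("top",c.reshape(-1,2),78)));print("pan",q,r,L(q))
print(bot.get_clock())
for pos in(W(62.5,-135),W(-62.5,-135)): print([solve_ik(np.r_[pos,130],rot(PY,s)) is not None for s in(1,-1)])
E
```

```text
False [536.49016211 369.71932841 113.97971471]
pan (592.8927001953125, -143.32760620117188) 45.728458404541016 [[  60.8 -135.5]]
19.2667
[True, True]
[True, True]
```

View pics/put.png

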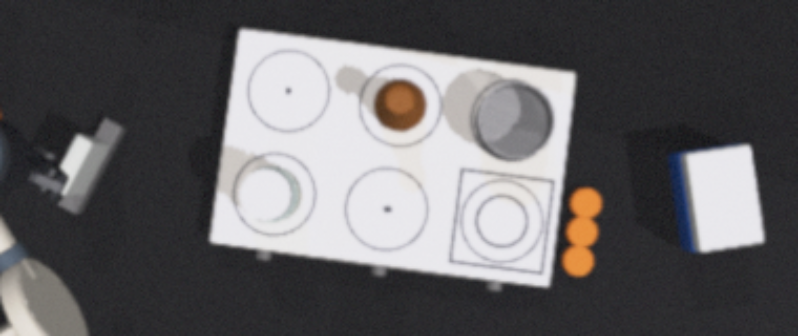

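The scraper stands on the bench again at about (92,165). The framed place is clear, its ring centred near (502,221), and the pan is at (512,121). Next is the drag from inside the pan with shut fingers.

```bash
cat >> h.py <<'E'
def look(tag):
    p,d=imaging.camera("top"); cv2.imwrite(f"pics/{tag}.png",cv2.resize(p[140:300,80:460],None,fx=2.1,fy=2.1)[:,:,::-1])
    Z=cloud("top",d)[...,2]; m=np.zeros(Z.shape,bool); m[165:285,290:356]=(Z[165:285,290:356]>58)
    c=max(blobs(m,5),key=cv2.contourArea);q,r=cv2.minEnclosingCircle(np.float32(ray("top",c.reshape(-1,2),78)));print("pan",q,r,L(q),bot.get_clock())
E
python3 - <<'E'
from h import *
g=bot.move_l; y=-135.3
bot.reach(np.r_[W(58,y),230],rot(PY))
print(g(np.r_[W(58,y),165],feed=150), g(np.r_[W(58,y),120],feed=60,force_limit=5))
print(g(np.r_[W(36,y),120],feed=40)); print(bot.get_force())
g(np.r_[W(-30,y),120],feed=40); print(bot.get_force())
g(np.r_[W(-88,y),120],feed=40); print(bot.get_force())
g(np.r_[W(-76,y),120],feed=60)
g(np.r_[W(-76,y),230],feed=150); bot.reach(np.r_[W(-40,60),260],rot(PY))
look("drag1")
E
```

```text
False False
False
[-0.234616   -0.02922321  0.01054836]
[ 0.00357519 -0.39067818  0.33619664]
[ 0.46404758 -0.26231307  0.87530411]
pan (476.8456726074219, -131.3341064453125) 45.483680725097656 [[ -55.8 -138. ]] 28.8167
```

View pics/drag1.png

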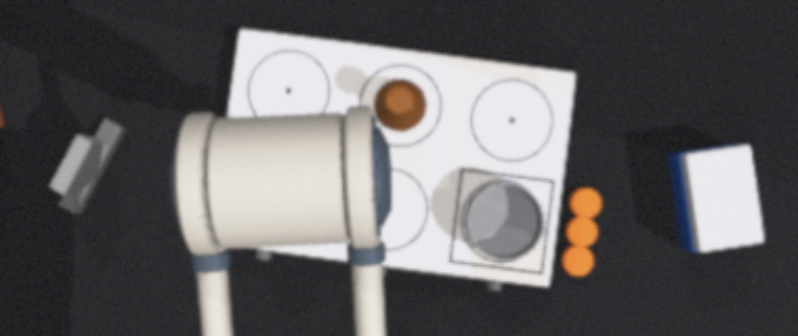

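The pan sits in the frame, at (503,220) in the crop, but about 7 mm short in x and 3 mm off in y. I'll give it one gentle diagonal nudge from inside.

```bash
python3 - <<'E'
from h import *
g=bot.move_l; s=np.array([-55.8,-138]);e=np.array([-62.5,-135]);u=(e-s)/np.hypot(*(e-s)); f=e+31*u
bot.reach(np.r_[W(*s),220],rot(PY)); g(np.r_[W(*s),165],feed=150); print(g(np.r_[W(*s),120],feed=60,force_limit=5))
g(np.r_[W(*f),120],feed=30); b=f-14*u
g(np.r_[W(*b),120],feed=60); g(np.r_[W(*b),230],feed=150); bot.reach(np.r_[W(-40,100),280],rot(PY))
look("drag2")
E
```

```text
False
pan (470.35906982421875, -127.23441314697266) 45.60824966430664 [[ -62.8 -134.8]] 34.7417
```

View pics/drag2.png

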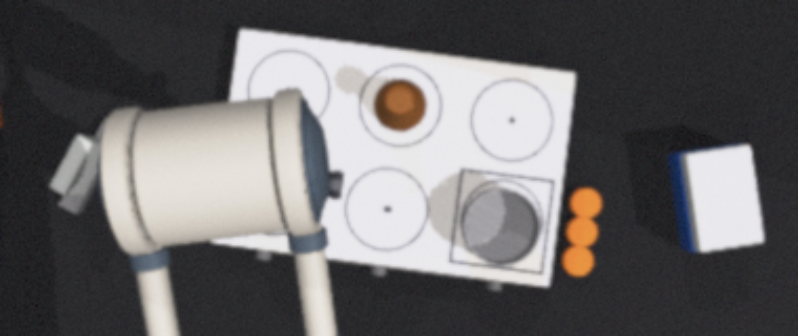

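```bash
python3 - <<'E'
from h import *
print("mark",L(ray("top",[[502/2.1+80,221/2.1+140]],30)))
p,d=imaging.camera("scene"); cv2.imwrite("pics/fin.png",cv2.resize(p[150:300,150:350],None,fx=4,fy=4,interpolation=cv2.INTER_CUBIC)[:,:,::-1])
c=imaging.camera_params("scene");E=c["extrinsics"]
P=cloud("scene",d);l=L(P[...,:2].reshape(-1,2)).reshape(P.shape[:2]+(2,));Z=P[...,2]
m=(abs(l[...,0]+62)<70)&(abs(l[...,1]+135)<70)&(Z>70)&(Z<90); q,r=cv2.minEnclosingCircle(np.float32(l[m]));print("pan scene",q,r,Z[m].max())
E
```

```text
mark [[ -58.3 -139.8]]
pan scene (-62.801719665527344, -134.53477478027344) 47.19515609741211 80.30904867641249
```

View pics/fin.png

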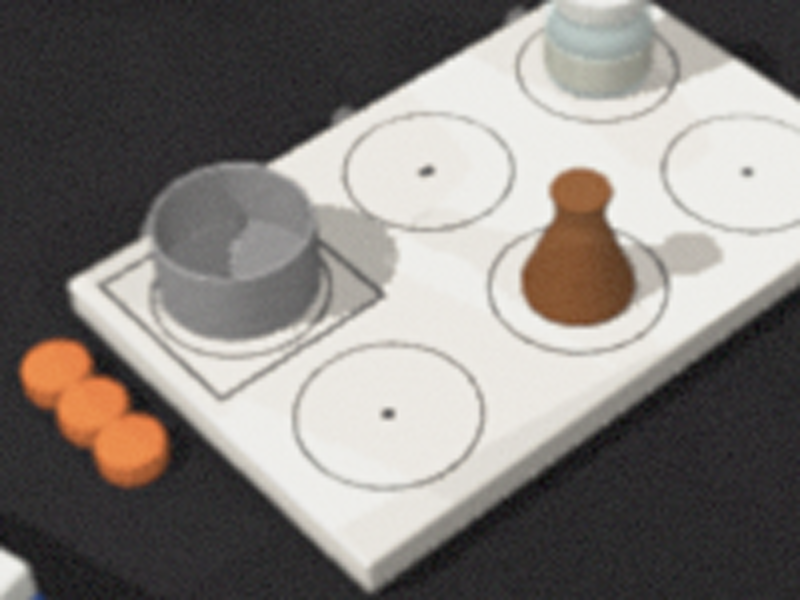

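The pan stands inside the frame, but the ring shows more at its front, near (240,350), than at its sides. I'll measure the frame and the ring dots properly in the saved pre-drag picture.

```bash
python3 - <<'E'
from h import *
im=cv2.imread("pics/put.png"); g=cv2.cvtColor(im,cv2.COLOR_BGR2GRAY)
tr=lambda c:(np.array(c)+.5)/2.1-.5+[80,140]
bh=cv2.morphologyEx(g,cv2.MORPH_BLACKHAT,np.ones((13,13)))>25
def w(a,b,c,d): m=np.zeros(g.shape,bool); m[b:d,a:c]=bh[b:d,a:c]; return m
m=w(443,162,562,282)
cs=blobs(m,800); c=max(cs,key=cv2.contourArea); print(cv2.contourArea(c),cv2.boundingRect(c))
r=cv2.minAreaRect(np.float32(ray("top",tr(c.reshape(-1,2)),30))); print("frame",r,L(r[0]))
for x,y,e in((288,91,(62.5,135)),(388,209,(-62.5,0)),(512,120,(62.5,-135))):
    q=w(x-8,y-8,x+9,y+9); v,u=np.nonzero(q)
    if len(u): print(e,L(ray("top",tr([[u.mean(),v.mean()]]),30)))
def pan(tag):
    pass
E
```

```text
9112.0 (448, 167, 107, 108)
frame ((475.2333984375, -131.47271728515625), (115.91363525390625, 116.37026977539062), 83.12313079833984) [[ -57.4 -138.4]]
(62.5, 135) [[ 62.8 135.7]]
(-62.5, 0) [[-61.4  -1.4]]
```

Measured directly, the frame's centre is at (475,−131), which is plate (−57.5,−138.5). The pan is about 6 mm from that, which agrees with the scene view. One small nudge back.

```bash
python3 - <<'E'
from h import *
g=bot.move_l; s=np.array([-62.8,-134.7]);e=np.array([-57.8,-138.5]);u=(e-s)/np.hypot(*(e-s)); f=e+31*u
bot.reach(np.r_[W(*s),220],rot(PY)); g(np.r_[W(*s),165],feed=150); print(g(np.r_[W(*s),120],feed=60,force_limit=5))
g(np.r_[W(*f),120],feed=30); b=f-14*u
g(np.r_[W(*b),120],feed=60); g(np.r_[W(*b),230],feed=150); bot.reach(np.r_[W(-40,100),280],rot(PY))
look("drag3")
p,d=imaging.camera("scene"); cv2.imwrite("pics/fin2.png",cv2.resize(p[90:340,90:400],None,fx=2.4,fy=2.4,interpolation=cv2.INTER_CUBIC)[:,:,::-1])
E
```

```text
False
pan (477.4026794433594, -137.09300231933594) 45.652061462402344 [[ -54.6 -143.7]] 40.875
```

View pics/fin2.png

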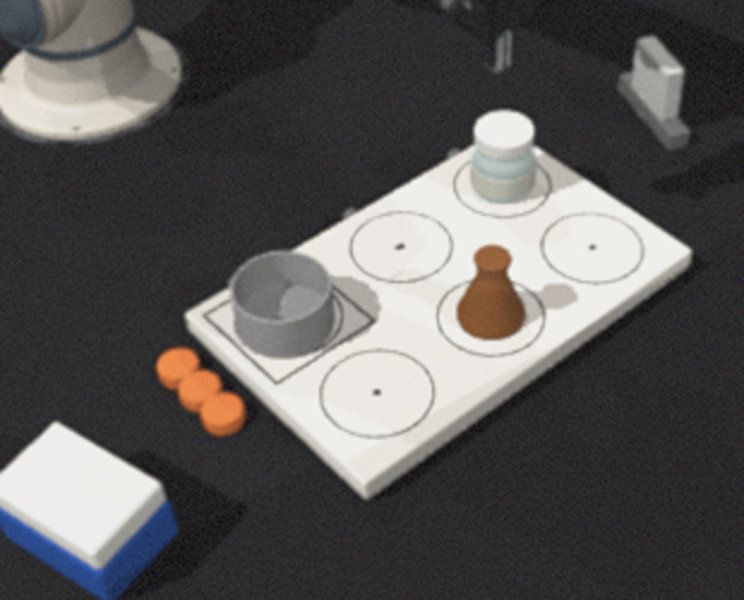

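The nudge overshot: pan at plate (−54.6,−143.7), and in the picture it sits left of its ring near (282,300). I'll correct along one axis at a time, y first and then x with the known x offset.

```bash
python3 - <<'E'
from h import *
g=bot.move_l; x,y=-54.6,-143.7; X,Y=-57.6,-138.5
q=lambda a,b,z=120:np.r_[W(a,b),z]
bot.reach(q(x,y,220),rot(PY)); g(q(x,y,165),feed=150); print(g(q(x,y),feed=60,force_limit=5))
g(q(x,Y+25),feed=30); g(q(x,Y),feed=60)
g(q(X-32.2,Y),feed=30); g(q(X-18,Y),feed=60)
g(q(X-18,Y,230),feed=150); bot.reach(q(-40,100,280),rot(PY))
look("drag4")
p,d=imaging.camera("scene"); cv2.imwrite("pics/fin3.png",cv2.resize(p[150:300,150:350],None,fx=4,fy=4,interpolation=cv2.INTER_CUBIC)[:,:,::-1])
E
```

```text
False
pan (474.13079833984375, -133.6671142578125) 45.61082458496094 [[ -58.2 -140.7]] 48.675
```

View pics/fin3.png

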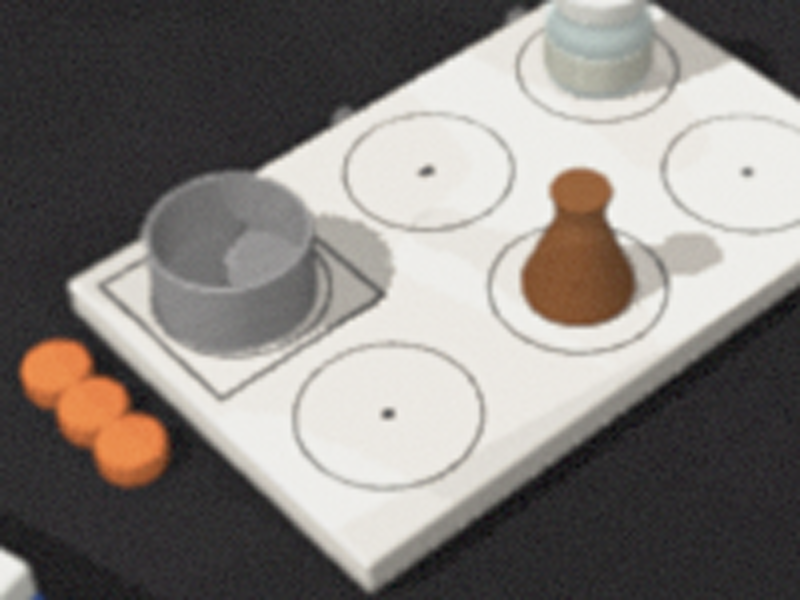

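The pan is in the frame, about 3 mm toward −y: the ring shows more on the right, near (330,290). I'll make one last 3 mm nudge with the y offset now known (27.2 mm).

```bash
python3 - <<'E'
from h import *
g=bot.move_l; x=-58.2
q=lambda a,b,z=120:np.r_[W(a,b),z]
bot.reach(q(x,-138,220),rot(PY)); g(q(x,-138,165),feed=150); print(g(q(x,-138),feed=60,force_limit=5))
g(q(x,-137.3+27.2),feed=30); g(q(x,-132),feed=60)
g(q(x,-132,230),feed=150); bot.reach(q(-40,100,280),rot(PY)); look("drag5")
order.sign_off(); print(bot.get_clock())
E
```

```text
False
pan (475.7863464355469, -131.10263061523438) 45.49977111816406 [[ -56.9 -137.9]] 54.5833
the job is handed in; nothing more can be done
the job is handed in; nothing more can be done
```

The job is handed in: the scraper swept all three caps onto the bench and is back there, and the pan was dragged from inside, without gripping or lifting, to under 1 mm from the measured frame centre after several small corrections; in the pictures the flask, jar and tip box had not moved (about 55 s on the robot clock).

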